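# Feed a carton along the fence of a coding station with a push stick

## Task

Take the wooden push stick from its blue stand and use it to square the red carton lying on the coding station up against its aluminium fence, while the carton is still in front of the clear safety screen. Then, with the stick leaning so that it reaches under the screen, feed the carton in along the fence, flush against it all the way, until it gently meets the yellow end stop, and put the stick back in its stand as you found it. Touch the carton with the stick only, never with the gripper, do not ram it, and leave the things standing around where they are.

Things in the scene. Friction and masses are not known exactly. Their poses are not given: they have to be found in the camera images.
- station: Fixed carton-coding station with a white deck, top 12 mm above the table, 350 by 150 mm. Origin on the table under the deck's centre, which is also under the front face of the clear screen. x = feed direction (roughly world -y, to the robot's right), y = towards the fence (roughly away from the robot). Deck spans x and y from -175 to 175 and -75 to 75 mm; its entry half is x below 0.
- fence_face (a point): Foot of the fence's face, at (0, 45, 12) mm in the station; axes as the station's. The aluminium fence runs along the whole deck with its face at station y = 45 mm; it is 14 mm thick and 25 mm high above the deck. A carton flush on it has its centre at station y = 20 mm.
- screen_slot (a point): Middle of the lower edge of the clear screen, front face, (0, 0, 92) mm in the station; axes as the station's. Below it an 80 mm high slot spans the deck between posts at y +-69; the screen is 6 mm thick, top 250 mm above the deck. Behind it a closed clear tunnel 80 mm high, walls at y +-67, grey coding head on its roof. Gripper and wrist must stay in front of the screen.
- stop_face (a point): Foot of the yellow end stop's face in the tunnel, at (150, 20, 12) mm in the station; axes as the station's. The stop is fixed, 30 mm high. A carton home on it has its centre at station x = 95 mm and its rear end 40 mm behind the screen's front, so an upright stick cannot follow it there; one leaning 33 to 45 degrees, foot forward, can.
- carton: Closed red carton, 110 mm long (its y), 50 wide (x), 28 high, 0.14 to 0.28 kg. Origin at the centre of its underside. It starts on the deck in front of the screen, y axis roughly along the feed (either end may lead), centre 26 to 40 mm short of its place on the fence, up to 12 degrees askew. A push of 1 to 3 N slides it; pushed at mid-length against the fence it turns flush.
- stick: Loose wooden push stick, 140 mm long, 80 g, straight. Origin at the centre of the flat end of its foot; z runs up the shaft, y across it, x out of its upper face. Black rubber foot 14 (x) by 22 (y) mm over the first 28 mm, above it wooden shaft 12 (x) by 18 (y) mm up to z 140 mm. It starts in the stand, leaning 38 degrees from vertical, x face up.
- stick_grip (a point): Place to grip the stick: on its axis 115 mm up from the foot, 18 mm wide across y; axes as the stick's. Grip across y, fingers pointing down the shaft (tool z along the stick's -z). The top 55 mm of the stick stand free of the stand.
- stand: Fixed blue stand: sloping trough on a base plate 100 (x) by 62 (y) mm. Origin under the plate's centre; x roughly along world -y. The trough leans 38 degrees from vertical, its axis runs up along (-0.616, 0, 0.788) of the stand. Back plate, two side walls 29 mm apart along the lowest 85 mm, lip under the foot; open on the upper side. The stick lifts out straight up or along the trough.
- stand_foot (a point): Point in the trough where the centre of the stick's foot end rests, (30, 0, 22) mm in the stand; axes as the stand's (no lean). The stick is put back with its foot end here and its axis along the trough, upper face up; let go a few mm off, it settles on the back plate and the lip.
- jar_dark: Small glass sample jar with black lid, 50 mm wide, 56 mm high, bystander. Origin at the centre of its underside.
- jar_white: Small glass sample jar with white lid, 50 mm wide, 56 mm high, bystander. Origin at the centre of its underside.
- timer: Kitchen timer, 62 mm wide, 50 mm high, bystander. Origin at the centre of its underside.
- tin: Flat hinged tin, 65 by 94 by 27 mm, bystander. Origin at the centre of its underside.
- weight: Brass check weight, 40 mm wide, 30 mm high, bystander. Origin at the centre of its underside.
- torch: Yellow and black work lamp lying down, 220 by 44 by 37 mm, bystander. Origin at the centre of its underside.
Things that resemble listed ones, but are neither listed nor needed, are in the scene too. Several things have the shape of the stand; the one meant has the colours described above.

How it is judged:
By the outcome, as a careful person would: the job done as asked, in the order asked, and still so for the second after the job is handed in, with the robot touching nothing.
It also fails if it takes over 62 s, if anything falls off the work surface, if the arm or the gripper's body presses on something with over 40 N, if the wrist force passes 120 N, or if a joint passes its speed limit or range.

## Robot

A 6-joint arm with a two-finger parallel gripper is mounted at the origin on a cart in front of the work surface, level with it; the furniture and walls round the work are solid. World frame = base frame: x ahead of the robot, y to its left, z up, the work surface at z = 0. Lengths are in m, angles in rad, forces in N, time in s.
With the tool pointing down it reaches from about 0.25 to 0.775 m from the base axis. Payload 4 kg.
Tool frame: the origin (TCP) lies midway between the tips of the shut fingers; the grasp point (between the pads) lies 19 mm behind it; z points along the fingers, y is the line along which they close (so a half turn about z gives the same grasp; the last joint's range is limited). The gripper opens to 85 mm and grips with 20 to 120 N. Pads are 22 mm wide; open, the fingers measure 114 mm over their backs; the gripper's body (76 mm by 85 mm) begins 54 mm behind the grasp point. The pads swing forward as they close: fully open they stand 13 mm farther back than shut.
Start: joints at [1.148, 0.087, 1.371, -0, 1.684, -0.103], TCP at [0.173, 0.522, 0.231] pointing down, gripper open.
Joint ranges: [-3.1, 3.1], [-0.76, 2.03], [0.27, 2.55], [-1.08, 4.22], [0.17, 2.65], [-2.57, 2.57]. Speed limits (rad/s): [2.79, 2.79, 3.14, 3.14, 3.14, 3.14].

## Interface

Orientations are given as [roll, pitch, yaw] about the fixed x, y, z axes, in that order (R = Rz(yaw) Ry(pitch) Rx(roll)).
In Python, from cell import state, capture, job_done, silhouettes, tip_of gives the robot as it stands. The module is installed in compiled form; this text tells all that it offers.
- The arm moves only by the shell command python3 -m handwheel 'ROWS' [FORCE]. ROWS is JSON, a list of rows, each a list of 7 numbers: the turn, a rotation vector about the world's x, y, z in units of 8 degrees (1.0 is 8 degrees), then the shift along the world's x, y, z in units of 30 mm (1.0 is 30 mm), then the finger opening in mm, from 0 to 85.4. In form: [[ax, ay, az, x, y, z, hand], ...]. A call has 1 to 5 rows; each row is the pose to reach, as a shift and turn from the pose commanded when the call began; what a row does not reach only later rows make up. A row lasts 1/10 s, in which the tool goes at most 50 mm and 8.59 degrees, less where a joint would pass 70% of its speed; a pose out of reach is approached as far as the arm can. A call with a gripper value outside its range is refused whole. The fingers move at their own pace and stop on an object; FORCE is the grip in N (left out, the last holds). Time passes only in rows, so rows that repeat a pose let the fingers close. It gives the time, the measured TCP pose, the force, the opening and the grip force at its end, in the units of the state.
- state(): the state, without advancing time (a new reading comes with each control period).
- capture(name): name is "scene" or "top"; returns a dict with "image" (420x560x3 uint8, red, green, blue), "z_map" (420x560 float32, m along the optical axis (not along the pixel's ray), 0 where there is no reading), "K" (3x3 intrinsics, pixels), "extrinsics" (4x4, takes a point from camera to world coordinates). Camera axes: x right, y down, z forward; pixel columns grow to the right and rows downward; lengths in m; the calibration is good to about 2 mm. A picture is of the moment at which its call begins.
- job_done(): hands the job in; it is judged then, once.
Trained networks look in the newest picture that a camera, given by its name, has taken for a name from the list of things; names that differ only in an ending like _2 or _b are one class to them, and where a whole thing is asked for, a point or a joint stands for the part that bears it (a point fixed in the world has none). Each returns a list of dicts, best first, with "score" (0 to 1); they miss things now and then, are a little off and sometimes report something else, mostly with a low value. They report only what shows in the picture. A call takes as long as a camera call. They do not tell look-alikes from the thing itself.
- silhouettes(camera, label): "mask" (420x560 bool, what is visible of it) and "uv" ([column, row] in pixels, amid what is visible of it).
- tip_of(camera, label): "uv" ([column, row] in pixels: a listed point, or the origin of a listed thing).
The state is a dict: "clock": time; "joint_positions": joint angles; "qd": joint speeds; "tau": joint torques, N m; "tool_pos": TCP position; "tcp_rot": TCP orientation; "ft_force": force on the tool from outside, world axes, zero at the start; "wrist_torque": the same for the moment, N m; "width": finger opening in m; "gripper_force": force on a finger pad.
Only numpy, scipy, OpenCV 4.12 (cv2) and the standard library are available. Lean on these libraries where they do the work, as an engineer would, in place of code of your own. Each camera call takes 0.05 s, during which the arm holds its last target. There are 200 camera calls.

## Working session

There is one attempt and no reset: what is moved stays moved. The work goes in short steps, Python scripts to look and compute and a shell command to move; the robot and the scene stay as the last step left them, time stands still between calls to the robot, and variables do not carry over. Pictures are saved under pics/ and viewed, at most 10 in all, crops included, and the job is handed in when it is done.

```bash
mkdir -p pics
cat > h.py <<'E'
import numpy as np, cv2, pickle
from scipy.spatial.transform import Rotation as R
from cell import *
def w(c,uv,z=None):
    K=c["K"];T=c["extrinsics"]
    uv=np.atleast_2d(uv).astype(float)
    r=np.c_[(uv[:,0]-K[0,2])/K[0,0],(uv[:,1]-K[1,2])/K[1,1],np.ones(len(uv))]
    if z is None:
        d=c["z_map"][np.round(uv[:,1]).astype(int),np.round(uv[:,0]).astype(int)]
        return (r*d[:,None])@T[:3,:3].T+T[:3,3]
    d=r@T[:3,:3].T; s=(z-T[2,3])/d[:,2]
    return T[:3,3]+d*s[:,None]
def px(c,p):
    K=c["K"];T=c["extrinsics"];q=(np.atleast_2d(p)-T[:3,3])@T[:3,:3]
    return (q/q[:,2:])@K.T[:,:2]
E
python3 - <<'E'
from h import *
np.set_printoptions(precision=3,suppress=True)
print(state())
for n in("scene","top"):
    c=capture(n); cv2.imwrite(f"pics/{n}0.png",c["image"][:,:,::-1]); pickle.dump(c,open(n+"0.pkl","wb"))
    print(n,c["K"][0,0],c["extrinsics"])
    for l in("stand","stick","carton","station"):
        for o in silhouettes(n,l): print(l,"sil",round(o["score"],2),o["uv"],o["mask"].sum(), w(c,o["uv"]))
    for l in("stand_foot","stick_grip","stick","carton","fence_face","screen_slot","stop_face","station"):
        for o in tip_of(n,l): print(l,"tip",round(o["score"],2),o["uv"])
E
```

```text
{'clock': 0.0, 'joint_positions': array([ 1.148,  0.088,  1.372,  0.   ,  1.684, -0.103]), 'qd': array([-0.   , -0.   , -0.002,  0.   ,  0.   , -0.001]), 'tau': array([ -0.002, -35.189, -31.326,  -0.   ,   0.011,   0.   ]), 'tool_pos': array([0.173, 0.522, 0.23 ]), 'tcp_rot': array([-3.139, -0.   ,  2.822]), 'ft_force': array([0.625, 0.313, 0.911]), 'wrist_torque': array([-0.061, -0.015, -0.026]), 'gripper_force': 0.0, 'width': 0.08532362425704404}
scene 435.3487362905007 [[-0.801 -0.364  0.476 -0.025]
 [-0.599  0.487 -0.636  1.053]
 [-0.    -0.794 -0.608  0.818]
 [ 0.     0.     0.     1.   ]]
stand sil 0.96 [212.8, 370.2] 770 [[0.384 0.745 0.035]]
stand sil 0.81 [295.5, 246.0] 703 [[0.481 0.326 0.009]]
stick sil 0.61 [286.9, 227.3] 76 [[0.469 0.383 0.12 ]]
carton sil 0.7 [337.1, 210.8] 617 [[0.453 0.159 0.041]]
station sil 0.65 [351.7, 178.8] 3286 [[ 0.506 -0.02   0.035]]
stand_foot tip 0.64 [222.3, 366.1]
stand_foot tip 0.62 [303.5, 239.5]
stick_grip tip 0.6 [284.1, 227.0]
stick_grip tip 0.26 [354.5, 201.3]
stick tip 0.58 [297.4, 240.5]
stick tip 0.32 [296.2, 252.8]
carton tip 0.8
[... 426 characters left out ...]
nd sil 0.49 [154.1, 262.6] 234 [[0.398 0.731 0.023]]
stick sil 0.44 [261.8, 236.7] 150 [[0.474 0.348 0.091]]
carton sil 0.78 [320.0, 239.9] 452 [[0.461 0.143 0.041]]
station sil 0.56 [358.3, 234.4] 4148 [[0.469 0.028 0.14 ]]
stand_foot tip 0.71 [162.8, 263.7]
stand_foot tip 0.52 [274.6, 237.8]
stick_grip tip 0.64 [253.1, 235.8]
stick tip 0.65 [272.2, 236.9]
carton tip 0.64 [320.3, 239.6]
fence_face tip 0.69 [257.6, 234.1]
fence_face tip 0.67 [349.6, 226.6]
screen_slot tip 0.97 [356.9, 238.3]
screen_slot tip 0.65 [188.0, 245.8]
screen_slot tip 0.21 [266.0, 237.1]
stop_face tip 0.5 [352.2, 227.6]
stop_face tip 0.3 [242.4, 189.0]
stop_face tip 0.27 [271.7, 236.1]
station tip 0.98 [344.9, 237.3]
```

View pics/scene0.png

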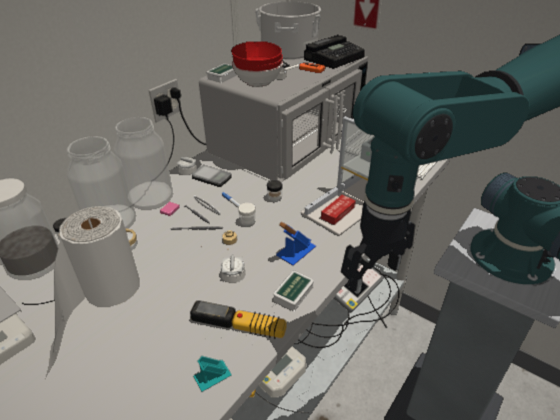

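View pics/top0.png

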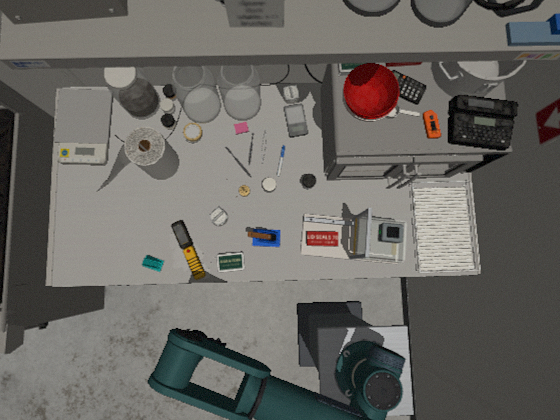

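The blue stand holding the stick is at scene (295,246) / top (265,237). The look-alike is the teal stand, empty, at scene (212,372) / top (153,263). The carton is the red box at scene (337,211) / top (322,239); the red bowl is not a candidate. I choose the blue stand and check it in a crop, along with point cloud fits.

Run:
```python
from h import *
np.set_printoptions(precision=4,suppress=True)
C={n:pickle.load(open(n+"0.pkl","rb")) for n in("scene","top")}
t=cv2.resize(C["top"]["image"][195:270,225:425],None,fx=4,fy=4,interpolation=cv2.INTER_CUBIC)
s=cv2.resize(C["scene"]["image"][165:240+25,265:415],None,fx=3,fy=3,interpolation=cv2.INTER_CUBIC)
im=np.zeros((600,800,3),np.uint8); im[:300]=t; im[300:600,:450]=s
cv2.imwrite("pics/crop1.png",im[:,:,::-1])
for n,c in C.items():
    v,u=np.mgrid[0:420,0:560]; P=w(c,np.c_[u.ravel(),v.ravel()]); col=c["image"].reshape(-1,3).astype(int)
    ok=(c["z_map"].ravel()>0)
    box=ok&(P[:,0]>.33)&(P[:,0]<.65)&(P[:,1]>-.25)&(P[:,1]<.45)
    red=box&(col[:,0]>110)&(col[:,1]<60)
    top=red&(P[:,2]>.034)
    print(n,"carton z",np.median(P[red,2]),top.sum(),cv2.minAreaRect((P[top,:2]*1000).astype(np.float32)))
    tb=box&(P[:,1]>.26)&(P[:,2]<.004); print("table z",np.median(P[box&(P[:,2]<.02)&(P[:,1]>.3),2]))
    blue=box&(col[:,2]>col[:,0]+50)&(col[:,2]>90)&(P[:,1]>.2)
    base=blue&(P[:,2]<.012)
    print("stand blue",blue.sum(),P[blue].min(0),P[blue].max(0),"rect",cv2.minAreaRect((P[blue,:2]*1000).astype(np.float32)))
    print("z hist",np.histogram(P[blue,2],bins=np.arange(-.005,.1,.01))[0])
    st=box&(P[:,2]>.03)&(P[:,1]>.26)&(col[:,0]>col[:,2]+25)&(P[:,0]>.42)
    Q=P[st]; print("stick",st.sum()); 
    if len(Q)>5:
        m=Q.mean(0);d=np.linalg.svd(Q-m)[2][0]; print(m,d,Q[Q[:,2].argmax()])
    dk=box&(P[:,1]<.26)&(abs(P[:,2]-.012)<.006)&(col.min(1)>120); print("deck",dk.sum(),cv2.minAreaRect((P[dk,:2]*1000).astype(np.float32)))
    fe=box&(P[:,1]<.26)&(P[:,2]>.030)&(P[:,2]<.045)&~red&(P[:,0]>.49)
    print("fence",fe.sum(),cv2.minAreaRect((P[fe,:2]*1000).astype(np.float32)))
```

```text
scene carton z 0.040244179174905303 129 ((461.79803466796875, 135.00779724121094), (110.62330627441406, 49.08504867553711), 88.95206451416016)
table z -0.0008203638736291596
stand blue 423 [ 0.4403  0.2818 -0.5715] [0.5317 0.4225 0.0947] rect ((477.9418640136719, 357.42779541015625), (153.63064575195312, 69.8023681640625), 74.87037658691406)
z hist [ 57 199  16  20  26  18  19  20  32  13]
stick 83
[0.4954 0.3838 0.1053] [ 0.8825  0.1447 -0.4475] [0.4835 0.3884 0.1365]
deck 745 ((506.4803466796875, -7.596038818359375), (530.0337524414062, 259.5373840332031), 80.65701293945312)
fence 358 ((574.1110229492188, 73.6144790649414), (159.0496826171875, 252.29541015625), 2.2457544803619385)
top carton z 0.04052213931028015 231 ((465.822265625, 134.2017059326172), (103.80864715576172, 46.58212661743164), 88.21034240722656)
table z 0.0005237006581432224
stand blue 278 [ 0.4451  0.2829 -0.0048] [0.5056 0.3859 0.0952] rect ((475.7012634277344, 334.3352966308594), (101.69383239746094, 58.8298225402832), 88.21417236328125)
z hist [65 93 16 21  7 10 13 13 18 21]
stick 119
[0.4884 0.3594 0.0941] [-0.8926 -0.2409  0.3811] [0.483  0.3852 0.1372]
deck 1977 ((488.88580322265625, 4.265533447265625), (508.3846435546875, 317.3191223144531), 89.96792602539062)
fence 220 ((528.2180786132812, -19.880599975585938), (134.99440002441406, 417.2201232910156), 14.249208450317383)
```

View pics/crop1.png

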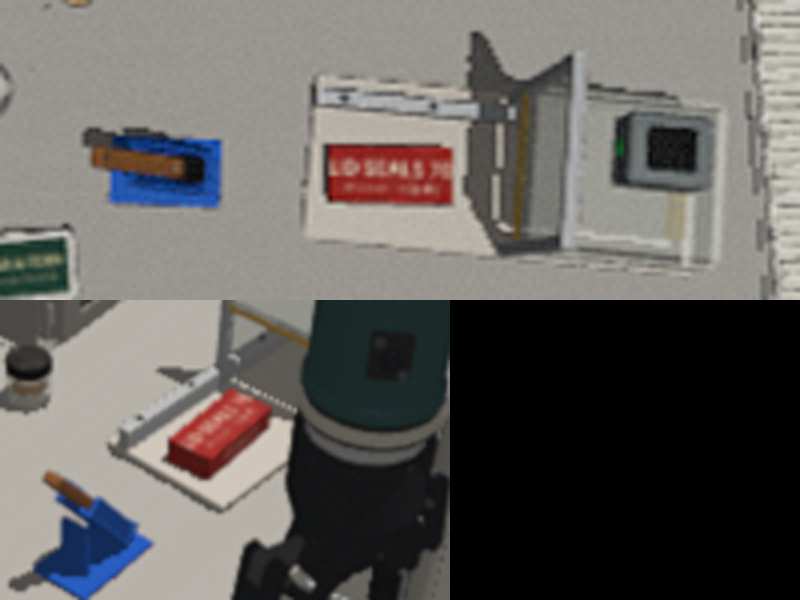

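Crop: the blue stand with the wooden stick (crop (150,165)) is confirmed, leaning to the left (+y). The carton is at (390,175), the fence above it, the screen at (575,150), and the yellow stop shows through the tunnel. Now edge fits for accuracy.

```bash
cat >> h.py <<'E'
def edge(c,a,b,z,rng=4,n=40,trim=.12,chan=None):
    """refine a world-plane edge near image segment a-b -> (point,dir,resid mm)"""
    g=c["image"].astype(np.float32).mean(2) if chan is None else c["image"].astype(np.float32)@np.array(chan,np.float32)
    g=cv2.GaussianBlur(g,(0,0),.7)
    a,b=np.array(a,float),np.array(b,float); d=(b-a)/np.linalg.norm(b-a); nn=np.array([-d[1],d[0]])
    s=np.arange(-rng,rng+.01,.25); pts=[]
    for t in np.linspace(trim,1-trim,n):
        q=a+(b-a)*t+s[:,None]*nn
        pr=cv2.remap(g,q[:,0].astype(np.float32)[None],q[:,1].astype(np.float32)[None],cv2.INTER_LINEAR)[0]
        gr=abs(np.gradient(pr)); k=gr.argmax(); pts.append(q[k])
    P=w(c,np.array(pts),z)[:,:2].astype(np.float32)
    for _ in range(3):
        vx,vy,x,y=cv2.fitLine(P,cv2.DIST_HUBER,0,.001,.001).ravel()
        r=(P-[x,y])@np.array([-vy,vx]); P=P[abs(r)<=max(1.5*np.median(abs(r)),.0008)]
    D=np.array([vx,vy]); D*=np.sign(-D[1]) if abs(vy)>.5 else np.sign(D[0])
    return np.array([x,y]),D,len(P),np.std(r)*1000
E
python3 - <<'E'
from h import *
np.set_printoptions(precision=4,suppress=True)
C={n:pickle.load(open(n+"0.pkl","rb")) for n in("scene","top")}
T=lambda p:(p[0]/4+225,p[1]/4+195)
S=lambda p:(p[0]/3+265,(p[1]-300)/3+165)
def show(nm,e): print(nm,e[0],"ang",np.degrees(np.arctan2(e[1][1],e[1][0])).round(2),e[2],e[3].round(2))
t,s=C["top"],C["scene"]
show("deck near top",edge(t,T((310,240)),T((490,252)),.012))
show("deck near whole",edge(t,T((310,240)),T((715,270)),.012))
show("deck end top",edge(t,T((316,110)),T((306,236)),.012))
show("fence top/near edge top",edge(t,T((318,104)),T((470,115)),.037,2.5))
show("fence far edge top",edge(t,T((318,88)),T((465,100)),.037,2.5))
red=(1,-.5,-.5)
show("carton near",edge(t,T((325,198)),T((452,205)),.040,3,chan=red))
show("carton far",edge(t,T((328,145)),T((452,150)),.040,3,chan=red))
show("carton left",edge(t,T((327,145)),T((325,200)),.040,3,chan=red))
show("carton right",edge(t,T((453,150)),T((453,203)),.040,3,chan=red))
bl=(-.5,-.5,1)
show("stand near",edge(t,T((112,205)),T((220,207)),.006,3,chan=bl))
show("stand right",edge(t,T((221,140)),T((220,207)),.006,3,chan=bl))
show("S deck near",edge(s,S((225,505)),S((285,465)),.012,3))
show("S deck end",edge(s,S((115,450)),S((222,505)),.012,3))
show("S stand right-near", edge(s,S((85,595)),S((150,545)),.006,3,chan=bl))
show("S stand end", edge(s,S((37,575)),S((85,597)),.006,3,chan=bl))
for n,c in C.items():
    v,u=np.mgrid[0:420,0:560]; P=w(c,np.c_[u.ravel(),v.ravel()]); col=c["image"].reshape(-1,3).astype(int)
    b=(abs(P[:,0]-.476)<.06)&(abs(P[:,1]-.335)<.07)&(col[:,2]>col[:,0]+50)&(P[:,2]<.014)
    print(n,"plate z",np.percentile(P[b,2],[25,50,75]),b.sum())
    k=tip_of
    # stick axis points: brown
    st=(abs(P[:,0]-.48)<.05)&(abs(P[:,1]-.37)<.06)&(P[:,2]>.05)&(col[:,0]>col[:,2]+35)
    Q=P[st]; m=np.median(Q,0); d=np.linalg.svd(Q-m)[2][0]; print("stick",len(Q),m,d)
    for Ps in ([.477,.334]): pass
    print("project hypothesised grip/top/foot",px(c,[[.477,.375,.1126],[.4775,.390,.132],[.476,.304,.022]]))
E
```

```text
deck near top [0.405  0.1273] ang -97.29 24 0.29
deck near whole [0.398 0.013] ang -92.44 18 1.7
deck end top [0.4745 0.1918] ang -2.85 19 0.33
fence top/near edge top [0.5199 0.1243] ang -96.24 19 0.46
fence far edge top [0.5352 0.1205] ang -97.94 12 0.76
carton near [0.4424 0.1384] ang -94.74 32 0.75
carton far [0.4906 0.1299] ang -92.0 30 0.42
carton left [0.4629 0.1911] ang -2.11 29 0.43
carton right [0.465  0.0797] ang -2.83 24 0.35
stand near [0.4473 0.3382] ang -95.54 24 0.35
stand right [0.4783 0.2847] ang -2.5 26 0.33
S deck near [0.4054 0.1648] ang -97.52 34 0.31
S deck end [0.4751 0.2063] ang -7.81 26 0.41
S stand right-near [0.4431 0.3404] ang -94.28 34 0.38
S stand end [0.4707 0.3861] ang -2.91 35 0.36
scene plate z [0.0053 0.0066 0.0079] 388
stick 62 [0.4705 0.3865 0.123 ] [-0.1056 -0.6246 -0.7738]
project hypothesised grip/top/foot [[286.3032 226.6332]
 [282.5465 223.6511]
 [301.8952 238.7924]]
top plate z [0.0035 0.0061 0.0085] 179
stick 106 [0.4786 0.3567 0.0987] [-0.039  -0.6469 -0.7616]
project hypothesised grip/top/foot [[253.4582 235.3722]
 [248.6565 234.8458]
 [274.3857 237.2592]]
```

```bash
cat >> h.py <<'E'
def goalR(yaw,lean=38,sgn=1):
    """tool attitude with stick in station-like yaw (deg), lean deg"""
    ps=np.radians(yaw);f=np.array([np.cos(ps),np.sin(ps),0]);L=np.radians(lean)
    u=-np.sin(L)*f+np.array([0,0,np.cos(L)]); y=sgn*np.array([-np.sin(ps),np.cos(ps),0]); z=-u
    return np.c_[np.cross(y,z),y,z],u
def rel(p,Rg,s=None):
    s=s or state(); R0=R.from_euler("xyz",s["tcp_rot"]).as_matrix()
    rv=R.from_matrix(Rg@R0.T).as_rotvec(degrees=True)/8
    print("rv(8deg)",rv.round(2),"shift(30mm)",((p-s["tool_pos"])/.03).round(2))
E
python3 - <<'E'
from h import *
Rg,u=goalR(-94); foot=np.array([.474,.305,.022])
rel(foot+u*.166,Rg); print(u,state()["clock"])
E
```

```text
rv(8deg) [-4.24 -2.84 -9.09] shift(30mm) [10.27 -3.84 -2.62]
[0.04294637 0.61416175 0.78801075] 1.3
```

```bash
python3 -m handwheel '[[-0.4,-0.3,-0.9,1,-0.2,0,85],[-0.85,-0.57,-1.8,2,-0.5,0,85],[-1.25,-0.85,-2.7,3,-0.8,0,85],[-1.7,-1.14,-3.6,4,-1,0,85],[-2.12,-1.42,-4.5,5.1,-1.2,0,85]]'
python3 - <<'E'
from h import *
Rg,u=goalR(-94); foot=np.array([.474,.305,.022])
rel(foot+u*.166,Rg); print(state()["joint_positions"].round(2))
E
```

```text
clock: 1.8
tool_pos: [0.3265, 0.4862, 0.2318]
tcp_rot: [-3.02, 0.331, 2.203]
ft_force: [-0.2, 0.9, 0.3]
width: 0.0854
gripper_force: 0.0
rv(8deg) [-2.1  -1.42 -4.56] shift(30mm) [ 5.15 -2.64 -2.63]
[ 1.02  0.35  1.1  -0.27  1.93  0.35]
```

```bash
python3 -m handwheel '[[-0.4,-0.28,-0.9,1,-0.5,0,85],[-0.84,-0.57,-1.8,2.2,-1,-0.4,85],[-1.26,-0.85,-2.7,3.2,-1.5,-1,85],[-1.7,-1.14,-3.65,4.2,-2.1,-1.8,85],[-2.1,-1.42,-4.56,5.15,-2.64,-2.63,85]]'
python3 - <<'E'
from h import *
Rg,u=goalR(-94); foot=np.array([.474,.305,.022])
rel(foot+u*.166,Rg); print(state()["joint_positions"].round(2))
ims=[]
for n in("scene","top"):
    c=capture(n); pickle.dump(c,open(n+"1.pkl","wb"))
a=pickle.load(open("scene1.pkl","rb"))["image"][130:280,250:450]; cv2.imwrite("pics/s1.png",cv2.resize(a,None,fx=4,fy=4,interpolation=cv2.INTER_CUBIC)[:,:,::-1])
E
```

```text
clock: 2.3
tool_pos: [0.4816, 0.4067, 0.1518]
tcp_rot: [3.141, 0.662, 1.5]
ft_force: [-0.5, 0.5, -0.3]
width: 0.085
gripper_force: 0.0
rv(8deg) [-0.01  0.    0.01] shift(30mm) [-0.02  0.01  0.03]
[ 0.81  0.67  0.89 -0.46  2.07  0.76]
```

View pics/s1.png

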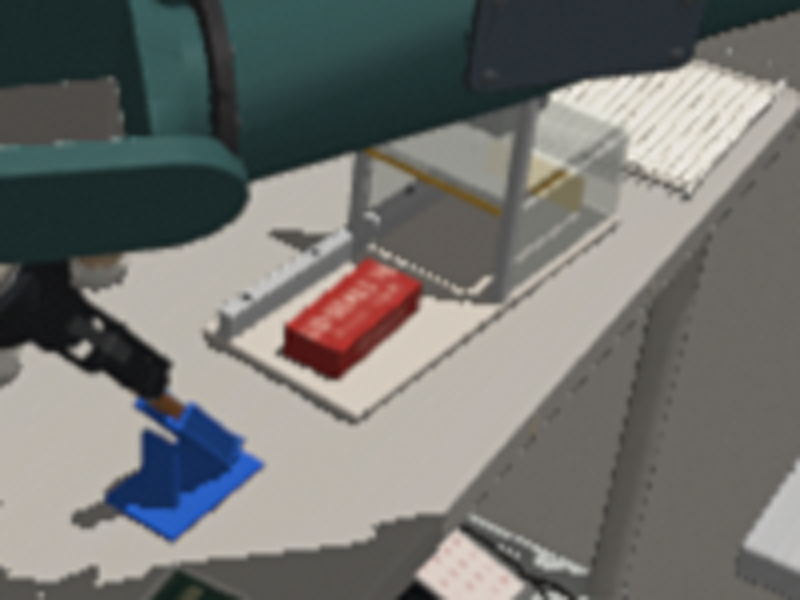

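The gripper's fingers frame the stick top (crop (170,395)). The deck, fence, carton (crop (350,315)) and screen are unobstructed in this view, so I fit the station now.

Run:
```python
from h import *
np.set_printoptions(precision=4,suppress=True)
s=pickle.load(open("scene1.pkl","rb")); t=pickle.load(open("top0.pkl","rb"))
S=lambda p:(p[0]/4+250,p[1]/4+130)
T=lambda p:(p[0]/4+225,p[1]/4+195)
def show(nm,e): print(nm,e[0],"ang",np.degrees(np.arctan2(e[1][1],e[1][0])).round(2),e[2],e[3].round(2))
show("S deck near",edge(s,S((358,415)),S((495,313)),.012,2))
show("S deck near all",edge(s,S((358,415)),S((618,225)),.012,2))
show("S deck end",edge(s,S((212,335)),S((355,415)),.012,2))
show("T deck end",edge(t,T((316,110)),T((306,236)),.012,1.5))
show("T deck near",edge(t,T((310,240)),T((490,252)),.012,2))
show("T fence near",edge(t,T((318,104)),T((470,115)),.037,2))
red=(1,-.5,-.5)
show("S carton near",edge(s,S((340,347)),S((420,290)),.04,2))
show("S carton left bottom",edge(s,S((288,352)),S((337,376)),.012,2,chan=red))
show("S carton near bottom",edge(s,S((337,376)),S((418,312)),.012,2,chan=red))
show("S carton far",edge(s,S((290,325)),S((370,262)),.04,2,chan=red))
print("screen: slot tip", [ (o["uv"],round(o["score"],2)) for o in tip_of("scene","screen_slot")],[ (o["uv"],round(o["score"],2)) for o in tip_of("scene","stop_face")],[ (o["uv"],round(o["score"],2)) for o in tip_of("scene","fence_face")],[ (o["uv"],round(o["score"],2)) for o in tip_of("scene","station")])
# model: project to image for hypotheses
for yaw,c in((-97.2,(.4715,.034)),):
    ps=np.radians(yaw);f=np.array([np.cos(ps),np.sin(ps)]);n=np.array([-f[1],f[0]])
    g=lambda x,y,z:np.r_[np.array(c)+f*x/1e3+n*y/1e3,z/1e3]
    pts=[g(-175,-75,12),g(-175,75,12),g(175,-75,12),g(0,0,92),g(150,20,12),g(0,45,12),g(-175,45,37),g(0,45,37)]
    for k,q in("S",s),("T",t):
        p=px(q,pts); print(k,((p-[250,130])*4 if k=="S" else (p-[225,195])*4).round(0).tolist())
```

```text
S deck near [0.4   0.123] ang -97.41 31 0.29
S deck near all [0.3857 0.0418] ang -99.94 13 0.62
S deck end [0.4816 0.2057] ang -7.48 30 0.36
T deck end [0.4619 0.2041] ang -7.53 12 0.6
T deck near [0.405  0.1273] ang -97.29 24 0.29
T fence near [0.5199 0.1267] ang -96.47 22 0.45
S carton near [0.4407 0.1441] ang -93.62 18 0.46
S carton left bottom [0.4648 0.1865] ang -2.33 19 0.38
S carton near bottom [0.4419 0.1448] ang -93.62 35 0.35
S carton far [0.4876 0.1246] ang -93.38 20 0.0
screen: slot tip [([357.2, 174.6], 0.69)] [([379.3, 176.1], 0.57)] [([340.5, 188.9], 0.69), ([284.8, 226.3], 0.65)] [([356.6, 198.8], 0.77), ([336.4, 215.8], 0.17)]
S [[344.0, 412.0], [188.0, 322.0], [611.0, 212.0], [418.0, 180.0], [497.0, 180.0], [363.0, 242.0], [218.0, 313.0], [366.0, 216.0]]
T [[296.0, 231.0], [311.0, 66.0], [684.0, 269.0], [514.0, 159.0], [662.0, 161.0], [499.0, 118.0], [310.0, 95.0], [505.0, 115.0]]
```

```bash
python3 -m handwheel '[[0,0,0,-0.03,-0.4,-0.5,60],[0,0,0,-0.06,-0.8,-1,50],[0,0,0,-0.1,-1.2,-1.5,45],[0,0,0,-0.1,-1.43,-1.84,40],[0,0,0,-0.1,-1.43,-1.84,34]]' 100
python3 - <<'E'
from h import *
print(state()["ft_force"],state()["tool_pos"],state()["tcp_rot"])
c=capture("scene"); a=c["image"][170:270,240:350]; cv2.imwrite("pics/g1.png",cv2.resize(a,None,fx=5,fy=5,interpolation=cv2.INTER_CUBIC)[:,:,::-1])
E
```

```text
clock: 3.1
tool_pos: [0.4765, 0.3639, 0.0979]
tcp_rot: [-3.139, 0.661, 1.507]
ft_force: [0.7, 0.1, -0.4]
width: 0.0344
gripper_force: 0.0
[ 0.65332747  0.05825906 -0.36355999] [0.47649858 0.36391457 0.09790782] [-3.13870371  0.66063761  1.50744252]
```

View pics/g1.png

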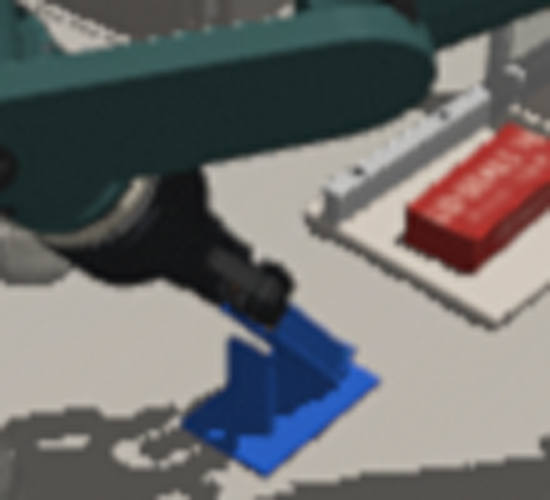

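The fingers straddle the stick just above the trough walls (crop (265,290)); no contact force. I close the fingers.

```bash
python3 -m handwheel '[[0,0,0,0,0,0,28],[0,0,0,0,0,0,22],[0,0,0,0,0,0,10],[0,0,0,0,0,0,10],[0,0,0,0,0,0,10]]' 100
```

```text
clock: 3.65
tool_pos: [0.4777, 0.3651, 0.0985]
tcp_rot: [-3.141, 0.659, 1.506]
ft_force: [-0.5, 4.3, 5.4]
width: 0.0164
gripper_force: 97.6
```

```bash
python3 -m handwheel '[[0,0,0,0.02,0.3,0.4,10],[0,0,0,0.05,0.7,0.95,10],[0,0,0,0.08,1.2,1.6,10],[0,0,0,0.12,1.7,2.3,10],[0,0,0,0.14,2.05,3.2,10]]'
python3 - <<'E'
from h import *
s=state();print(s["ft_force"],s["joint_positions"])
c=capture("scene");d=capture("top"); pickle.dump((c,d,s),open("lift.pkl","wb"))
a=cv2.resize(c["image"][150:270,240:350],None,fx=4,fy=4,interpolation=cv2.INTER_CUBIC); b=cv2.resize(d["image"][200:280,220:300],None,fx=4,fy=4,interpolation=cv2.INTER_CUBIC)
im=np.zeros((480,760,3),np.uint8);im[:,:440]=a;im[:320,440:]=b; cv2.imwrite("pics/l1.png",im[:,:,::-1])
E
```

```text
clock: 4.15
tool_pos: [0.4813, 0.4257, 0.1916]
tcp_rot: [-3.135, 0.664, 1.509]
ft_force: [0.1, 0.3, -1.1]
width: 0.0164
gripper_force: 97.5
[ 0.06461112  0.27880273 -1.12944345] [ 0.82948917  0.69800831  0.77062756 -0.47995742  2.16656956  0.72126374]
```

View pics/l1.png

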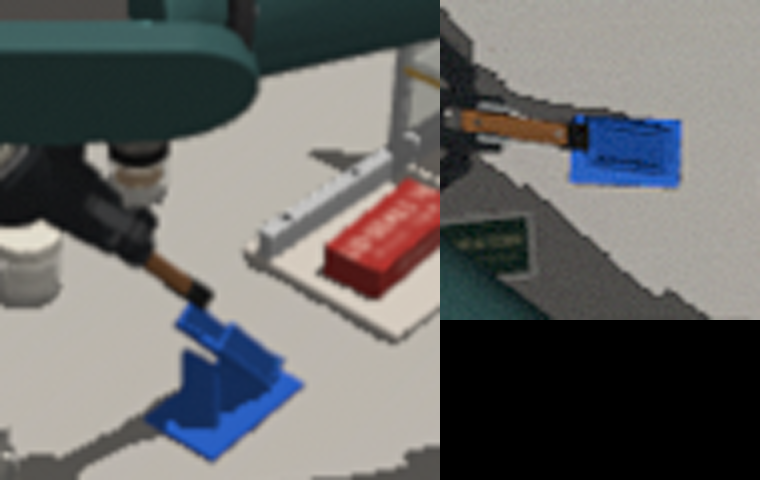

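Stick held; black foot at scene crop (203,298), top crop (578,135). Check it against the prediction.

Run:
```python
from h import *
np.set_printoptions(precision=4,suppress=True)
c,d,s=pickle.load(open("lift.pkl","rb"))
R0=R.from_euler("xyz",s["tcp_rot"]).as_matrix(); z=R0[:,2]; p=s["tool_pos"]; print("tool z",z)
pts=np.array([p+z*.02,p+z*.068,p+z*.096])
print("S",(px(c,pts)-[240,150])*4,"T",(px(d,pts)-[220,200])*4+[440,0])
for n,q in("S",c),("T",d):
    v,u=np.mgrid[0:420,0:560]; P=w(q,np.c_[u.ravel(),v.ravel()]); col=q["image"].reshape(-1,3).astype(int)
    k=(np.linalg.norm(P-(p+z*.045),axis=1)<.06)
    r=(P-p)@R0; br=k&(abs(r[:,0])<.03)&(abs(r[:,1])<.03)&(r[:,2]>.012)&(r[:,2]<.12)&~((col[:,2]>col[:,0]+30))&(P[:,2]>.06)
    Q=r[br]; print(n,len(Q),"max z",np.percentile(Q[:,2],[90,98,100]))
    for a in np.arange(.015,.1,.02):
        m=Q[(Q[:,2]>a)&(Q[:,2]<a+.02)]
        if len(m)>3: print("  z",a,"x med",np.median(m[:,0]),"y range",np.percentile(m[:,1],[5,50,95]))
```

```text
tool z [-0.0445 -0.6146 -0.7876]
S [[142.3497 255.9878]
 [175.0008 281.6253]
 [192.9331 295.7058]] T [[522.1099 131.7843]
 [561.5662 137.5881]
 [583.5387 140.8202]]
S 107 max z [0.0864 0.0941 0.0961]
  z 0.015 x med -0.001232578237993448 y range [-0.0103 -0.0089 -0.0056]
  z 0.035 x med -0.0002664730787364795 y range [-0.0099 -0.0085 -0.0007]
  z 0.05500000000000001 x med -0.001606368682483017 y range [-0.0123 -0.0091  0.0029]
  z 0.07500000000000001 x med -0.002388115871784789 y range [-0.0127 -0.0107 -0.0058]
T 95 max z [0.0778 0.0833 0.0858]
  z 0.015 x med -0.009597274872458185 y range [-0.0065  0.0018  0.0094]
  z 0.035 x med -0.010215735293135582 y range [-0.0049  0.0015  0.0093]
  z 0.05500000000000001 x med -0.009592264864184928 y range [-0.0075  0.0009  0.0106]
  z 0.07500000000000001 x med -0.011800352673237402 y range [-0.0057  0.0023  0.012 ]
```

```bash
cat >> h.py <<'E'
YAW=-97.4; ps=np.radians(YAW); F=np.array([np.cos(ps),np.sin(ps),0]); N=np.array([-F[1],F[0],0]); O=F*-.090+N*.457
LEN=.096
def tgt(x,y,z): # stick foot in station mm -> rel move
    Rg,u=goalR(YAW); rel(O+F*x/1e3+N*y/1e3+[0,0,z/1e3]+u*LEN,Rg)
def where():
    s=state(); z=R.from_euler("xyz",s["tcp_rot"]).as_matrix()[:,2]; q=s["tool_pos"]+z*LEN-O
    f=s["ft_force"]; print("foot station mm",(q@F*1e3).round(1),(q@N*1e3).round(1),(q[2]*1e3).round(1),"force f,n,z",(f@F).round(1),(f@N).round(1),f[2].round(1),"t",s["clock"])
print("unit: F/30mm: 10mm along f =",(F*10/30).round(3)[:2]," n:",(N*10/30).round(3)[:2])
E
python3 - <<'E'
from h import *
where(); tgt(-96,-65,110); tgt(-96,-65,24)
E
```

```text
unit: F/30mm: 10mm along f = [-0.043 -0.331]  n: [ 0.331 -0.043]
foot station mm -337.3 -29.7 120.3 force f,n,z -0.7 0.8 -0.3 t 4.25
rv(8deg) [-0.05  0.02 -0.46] shift(30mm) [-2.07 -7.82 -0.36]
rv(8deg) [-0.05  0.02 -0.46] shift(30mm) [-2.07 -7.82 -3.22]
```

```bash
python3 -m handwheel '[[0,0,-0.1,-0.4,-1,0,10],[0,0,-0.2,-0.8,-2.4,0,10],[0,0,-0.3,-1.3,-3.9,0,10],[0,0,-0.4,-1.7,-5.4,0,10],[-0.05,0.02,-0.46,-2.07,-6.9,0,10]]'
python3 -m handwheel '[[0,0,0,0,-0.5,-0.2,10],[0,0,0,0,-0.92,-0.9,10],[0,0,0,0,-0.92,-1.7,10],[0,0,0,0,-0.92,-2.5,10],[0,0,0,0,-0.92,-3,10]]'
python3 - <<'E'
from h import *
where(); tgt(-96,-65,24); tgt(-96,-50,24)
E
```

```text
clock: 4.75
tool_pos: [0.4181, 0.2157, 0.1913]
tcp_rot: [-3.134, 0.67, 1.445]
ft_force: [-0.2, 0.1, 0.5]
width: 0.0168
gripper_force: 97.5
clock: 5.25
tool_pos: [0.4178, 0.1893, 0.0999]
tcp_rot: [-3.131, 0.671, 1.446]
ft_force: [-0.3, 0.4, -1.6]
width: 0.0165
gripper_force: 97.7
unit: F/30mm: 10mm along f = [-0.043 -0.331]  n: [ 0.331 -0.043]
foot station mm -91.8 -67.9 24.7 force f,n,z -0.4 -0.4 -1.6 t 5.25
rv(8deg) [ 0.05 -0.07  0.02] shift(30mm) [ 0.08  0.11 -0.01]
rv(8deg) [ 0.05 -0.07  0.02] shift(30mm) [ 0.58  0.05 -0.01]
```

```bash
python3 -m handwheel '[[0,0,0,0.35,0.05,0,10],[0.03,-0.05,0,0.48,0.05,0,10],[0.03,-0.05,0,0.58,0.03,0,10],[0.03,-0.05,0,0.66,0.02,0,10],[0.03,-0.05,0,0.74,0.01,0,10]]'
python3 -c "from h import *; where()"
python3 -m handwheel '[[0,0,0,0.08,-0.01,0,10],[0,0,0,0.16,-0.02,0,10],[0,0,0,0.24,-0.03,0,10],[0,0,0,0.32,-0.04,0,10],[0,0,0,0.4,-0.05,0,10]]'
python3 -c "from h import *; where()"
```

```text
clock: 5.75
tool_pos: [0.4421, 0.1915, 0.1041]
tcp_rot: [3.138, 0.662, 1.438]
ft_force: [-1.5, -0.4, 0.4]
width: 0.0167
gripper_force: 97.7
unit: F/30mm: 10mm along f = [-0.043 -0.331]  n: [ 0.331 -0.043]
foot station mm -97.8 -43.1 28.4 force f,n,z 0.6 -1.4 0.4 t 5.75
clock: 6.25
tool_pos: [0.4538, 0.1897, 0.1032]
tcp_rot: [3.139, 0.663, 1.439]
ft_force: [-2.2, 0.2, -0.2]
width: 0.0168
gripper_force: 97.7
unit: F/30mm: 10mm along f = [-0.043 -0.331]  n: [ 0.331 -0.043]
foot station mm -97.4 -31.3 27.6 force f,n,z 0.1 -2.2 -0.2 t 6.25
```

```bash
python3 -m handwheel '[[0,0,0,0.08,-0.01,-0.05,10],[0,0,0,0.16,-0.02,-0.1,10],[0,0,0,0.24,-0.03,-0.13,10],[0,0,0,0.31,-0.04,-0.13,10],[0,0,0,0.37,-0.05,-0.13,10]]'
python3 -c "from h import *; where()"
```

```text
clock: 6.75
tool_pos: [0.4651, 0.1882, 0.0991]
tcp_rot: [3.139, 0.663, 1.439]
ft_force: [0.3, 0.0, -1.2]
width: 0.0165
gripper_force: 97.7
unit: F/30mm: 10mm along f = [-0.043 -0.331]  n: [ 0.331 -0.043]
foot station mm -97.5 -19.9 23.4 force f,n,z -0.0 0.3 -1.2 t 6.75
```

```bash
python3 -m handwheel '[[0,0,0,0.03,0,0,10],[0,0,0,0.06,-0.01,0,10]]'
python3 -c "from h import *; where()"
```

```text
clock: 6.95
tool_pos: [0.4668, 0.188, 0.0993]
tcp_rot: [3.139, 0.663, 1.439]
ft_force: [-0.8, 0.8, -1.3]
width: 0.0169
gripper_force: 97.7
unit: F/30mm: 10mm along f = [-0.043 -0.331]  n: [ 0.331 -0.043]
foot station mm -97.5 -18.2 23.6 force f,n,z -0.7 -0.9 -1.3 t 6.95
```

```bash
python3 -m handwheel '[[0,0,0,0.05,-0.01,0,10],[0,0,0,0.1,-0.01,0,10]]'
python3 -c "from h import *; where()"
```

```text
clock: 7.15
tool_pos: [0.4689, 0.1875, 0.0993]
tcp_rot: [3.141, 0.664, 1.439]
ft_force: [-3.9, 0.5, 0.2]
width: 0.0169
gripper_force: 97.8
unit: F/30mm: 10mm along f = [-0.043 -0.331]  n: [ 0.331 -0.043]
foot station mm -97.1 -16.3 23.7 force f,n,z -0.0 -3.9 0.2 t 7.15
```

```bash
python3 -m handwheel '[[0,0,0,0.04,-0.01,0,10],[0,0,0,0.07,-0.01,0,10]]'
python3 - <<'E'
from h import *
where()
c=capture("scene"); d=capture("top"); pickle.dump((c,d),open("sq.pkl","wb"))
a=cv2.resize(c["image"][160:260,290:410],None,fx=4,fy=4,interpolation=cv2.INTER_CUBIC); b=cv2.resize(d["image"][205:265,295:375],None,fx=4,fy=4,interpolation=cv2.INTER_CUBIC)
im=np.zeros((400,800,3),np.uint8);im[:,:480]=a;im[:240,480:]=b; cv2.imwrite("pics/sq.png",im[:,:,::-1])
E
```

```text
clock: 7.35
tool_pos: [0.4695, 0.1875, 0.0993]
tcp_rot: [-3.138, 0.664, 1.441]
ft_force: [-7.3, 1.6, 1.8]
width: 0.0168
gripper_force: 98.1
unit: F/30mm: 10mm along f = [-0.043 -0.331]  n: [ 0.331 -0.043]
foot station mm -97.2 -16.0 23.7 force f,n,z -0.7 -7.4 1.8 t 7.35
```

View pics/sq.png

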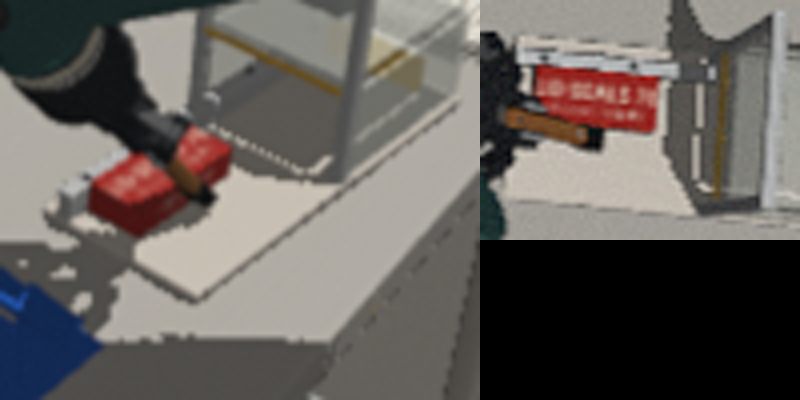

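The carton now lies along the fence (top crop: red from x 535 to 660, touching the fence at y≈70), with the stick at its mid-length (598,135). Check its angle and rear end.

Run:
```python
from h import *
c,d=pickle.load(open("sq.pkl","rb"))
T=lambda p:((p[0]-480)/4+295,p[1]/4+205)
S=lambda p:(p[0]/4+290,p[1]/4+160)
red=(1,-.5,-.5)
def show(nm,e): 
    p=np.r_[e[0],0]-O; print(nm,"station",(p@F*1e3).round(1),(p@N*1e3).round(1),"ang",(np.degrees(np.arctan2(e[1][1],e[1][0]))-YAW).round(2),e[2],e[3].round(2))
show("T right",edge(d,T((661,80)),T((656,130)),.04,2,chan=red))
show("T far",edge(d,T((540,66)),T((660,76)),.04,2,chan=red))
show("T near right",edge(d,T((606,128)),T((655,133)),.04,2,chan=red))
show("S left bottom",edge(c,S((90,210)),S((137,235)),.012,2,chan=red))
show("S near top left",edge(c,S((138,212)),S((168,190)),.04,2))
show("S near bottom left",edge(c,S((140,235)),S((178,206)),.012,2,chan=red))
```

```text
unit: F/30mm: 10mm along f = [-0.043 -0.331]  n: [ 0.331 -0.043]
T right station -47.8 16.7 ang 87.66 22 0.39
T far station -108.9 45.7 ang 0.42 23 0.43
T near right station -65.0 -3.6 ang -2.54 22 0.27
S left bottom station -153.8 17.0 ang 89.66 28 0.27
S near top left station -140.4 -1.2 ang -1.61 27 0.42
S near bottom left station -132.8 -4.4 ang -1.45 29 0.32
```

```bash
python3 -m handwheel '[[0,0,0,-0.2,0.03,0,10],[0,0,0,-0.7,0.09,0,10],[0,0,0,-0.8,0.1,0.7,10],[0,0,0,-0.8,0.1,1.5,10],[0,0,0,-0.7,1.1,1.6,10]]'
python3 - <<'E'
from h import *
where(); tgt(-190,20,72); tgt(-190,20,23)
E
```

```text
clock: 7.95
tool_pos: [0.4514, 0.2193, 0.1514]
tcp_rot: [3.131, 0.661, 1.431]
ft_force: [0.6, 0.5, -1.5]
width: 0.0163
gripper_force: 97.9
unit: F/30mm: 10mm along f = [-0.043 -0.331]  n: [ 0.331 -0.043]
foot station mm -126.6 -37.2 75.6 force f,n,z -0.6 0.5 -1.5 t 7.95
rv(8deg) [-0.01  0.06  0.03] shift(30mm) [ 2.18  1.85 -0.12]
rv(8deg) [-0.01  0.06  0.03] shift(30mm) [ 2.18  1.85 -1.76]
```

```bash
python3 -m handwheel '[[0,0,0,0.4,1.2,0,10],[0,0,0,1.3,1.9,0,10],[-0.01,0.06,0.03,2.18,1.85,-0.1,10],[-0.01,0.06,0.03,2.18,1.85,-0.9,10],[-0.01,0.06,0.03,2.18,1.85,-1.7,10]]'
python3 - <<'E'
from h import *
where(); tgt(-190,20,23); tgt(-165,20,23)
E
```

```text
clock: 8.45
tool_pos: [0.5171, 0.2765, 0.0964]
tcp_rot: [-3.138, 0.663, 1.447]
ft_force: [-0.7, 0.8, -0.8]
width: 0.0166
gripper_force: 98.0
unit: F/30mm: 10mm along f = [-0.043 -0.331]  n: [ 0.331 -0.043]
foot station mm -191.7 20.1 20.8 force f,n,z -0.7 -0.8 -0.8 t 8.45
rv(8deg) [-0.   -0.02 -0.02] shift(30mm) [-0.01 -0.06  0.08]
rv(8deg) [-0.   -0.02 -0.02] shift(30mm) [-0.12 -0.88  0.08]
```

```bash
python3 -m handwheel '[[0,-0.02,-0.02,-0.04,-0.33,0.05,10],[0,-0.02,-0.02,-0.09,-0.66,0.08,10],[0,-0.02,-0.02,-0.11,-0.86,0.08,10],[0,-0.02,-0.02,-0.13,-0.99,0.08,10],[0,-0.02,-0.02,-0.15,-1.12,0.08,10]]'
python3 -c "from h import *; where()"
python3 -m handwheel '[[0,0,0,-0.02,-0.15,0,10],[0,0,0,-0.04,-0.3,0,10],[0,0,0,-0.06,-0.45,0,10],[0,0,0,-0.08,-0.6,0,10],[0,0,0,-0.1,-0.75,0,10]]'
python3 -c "from h import *; where()"
```

```text
clock: 8.95
tool_pos: [0.5122, 0.2423, 0.1005]
tcp_rot: [-3.141, 0.663, 1.442]
ft_force: [-0.0, 1.4, 0.7]
width: 0.0164
gripper_force: 98.1
unit: F/30mm: 10mm along f = [-0.043 -0.331]  n: [ 0.331 -0.043]
foot station mm -157.2 19.7 24.8 force f,n,z -1.3 -0.2 0.7 t 8.95
clock: 9.45
tool_pos: [0.5085, 0.2194, 0.0986]
tcp_rot: [-3.137, 0.665, 1.444]
ft_force: [-0.3, 1.8, -0.3]
width: 0.0162
gripper_force: 98.1
unit: F/30mm: 10mm along f = [-0.043 -0.331]  n: [ 0.331 -0.043]
foot station mm -133.8 18.8 23.1 force f,n,z -1.8 -0.5 -0.3 t 9.45
```

```bash
python3 -m handwheel '[[0,0,0,-0.02,-0.2,0,10],[0,0,0,-0.04,-0.4,0,10],[0,0,0,-0.05,-0.6,0,10],[0,0,0,-0.07,-0.8,0,10],[0,0,0,-0.09,-1,0,10]]'
python3 -c "from h import *; where()"
```

```text
clock: 9.95
tool_pos: [0.5058, 0.1891, 0.0986]
tcp_rot: [-3.137, 0.665, 1.444]
ft_force: [-0.3, 1.5, -1.2]
width: 0.0162
gripper_force: 98.1
unit: F/30mm: 10mm along f = [-0.043 -0.331]  n: [ 0.331 -0.043]
foot station mm -103.4 19.9 23.1 force f,n,z -1.5 -0.5 -1.2 t 9.95
```

```bash
python3 -m handwheel '[[0,0,0,-0.025,-0.2,0,10],[0,0,0,-0.05,-0.4,0,10],[0,0,0,-0.07,-0.6,0,10],[0,0,0,-0.095,-0.8,0,10],[0,0,0,-0.12,-1,0,10]]'
python3 - <<'E'
from h import *
where()
c=capture("scene"); d=capture("top"); pickle.dump((c,d),open("mid.pkl","wb"))
a=cv2.resize(c["image"][150:250,290:410],None,fx=4,fy=4,interpolation=cv2.INTER_CUBIC); b=cv2.resize(d["image"][205:265,310:390],None,fx=4,fy=4,interpolation=cv2.INTER_CUBIC)
im=np.zeros((400,800,3),np.uint8);im[:,:480]=a;im[:240,480:]=b; cv2.imwrite("pics/mid.png",im[:,:,::-1])
E
```

```text
clock: 10.45
tool_pos: [0.5021, 0.1593, 0.0987]
tcp_rot: [-3.137, 0.665, 1.444]
ft_force: [-0.6, 1.4, -1.2]
width: 0.0167
gripper_force: 98.0
unit: F/30mm: 10mm along f = [-0.043 -0.331]  n: [ 0.331 -0.043]
foot station mm -73.4 20.1 23.2 force f,n,z -1.3 -0.8 -1.2 t 10.45
```

View pics/mid.png

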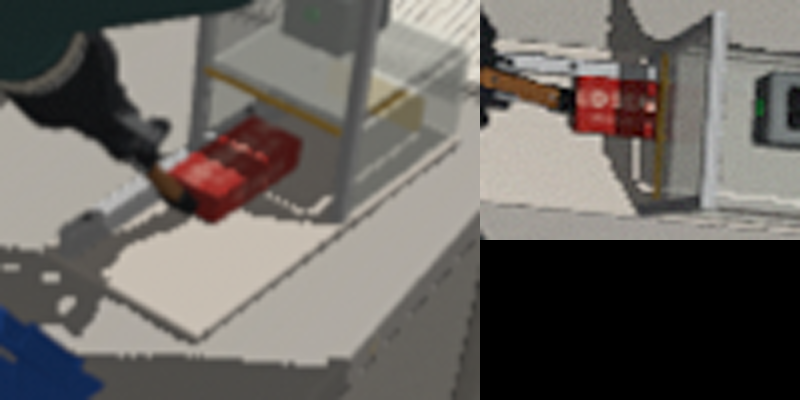

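Carton entering under the screen (top crop: red from 575 to 657), the stick at its rear middle (570,100). Quick angle check, then I continue.

Run:
```python
from h import *
c,d=pickle.load(open("mid.pkl","rb"))
T=lambda p:((p[0]-480)/4+310,p[1]/4+205)
S=lambda p:(p[0]/4+290,p[1]/4+150)
red=(1,-.5,-.5)
def show(nm,e): 
    p=np.r_[e[0],0]-O; print(nm,"station",(p@F*1e3).round(1),(p@N*1e3).round(1),"ang",(np.degrees(np.arctan2(e[1][1],e[1][0]))-YAW).round(2),e[2],e[3].round(2))
show("T near",edge(d,T((575,131)),T((655,139)),.04,2,chan=red))
show("T far",edge(d,T((577,77)),T((655,82)),.04,2,chan=red))
show("T rear",edge(d,T((577,77)),T((575,131)),.04,2,chan=red))
show("S near top",edge(c,S((212,190)),S((298,137)),.04,2))
show("S near bottom",edge(c,S((212,220)),S((300,162)),.012,2,chan=red))
```

```text
unit: F/30mm: 10mm along f = [-0.043 -0.331]  n: [ 0.331 -0.043]
T near station -37.3 -3.1 ang 0.39 18 0.35
T far station -25.3 46.1 ang 0.76 24 0.76
T rear station -66.2 18.3 ang 93.12 31 0.36
S near top station -8.6 -2.1 ang 5.27 17 0.43
S near bottom station -15.5 -3.9 ang -1.42 19 0.0
```

```bash
python3 -m handwheel '[[0,0,0,-0.022,-0.2,0,10],[0,0,0,-0.045,-0.4,0,10],[0,0,0,-0.068,-0.6,0,10],[0,0,0,-0.09,-0.8,0,10],[0,0,0,-0.112,-1,0,10]]'
python3 -c "from h import *; where()"
python3 -m handwheel '[[0,0,0,-0.023,-0.2,0,10],[0,0,0,-0.047,-0.4,0,10],[0,0,0,-0.07,-0.6,0,10],[0,0,0,-0.094,-0.8,0,10],[0,0,0,-0.117,-1,0,10]]'
python3 -c "from h import *; where()"
```

```text
clock: 11.05
tool_pos: [0.4988, 0.1292, 0.0987]
tcp_rot: [-3.137, 0.665, 1.444]
ft_force: [-0.4, 1.3, -0.2]
width: 0.017
gripper_force: 98.1
unit: F/30mm: 10mm along f = [-0.043 -0.331]  n: [ 0.331 -0.043]
foot station mm -43.1 20.7 23.2 force f,n,z -1.2 -0.6 -0.2 t 11.05
clock: 11.55
tool_pos: [0.4954, 0.0992, 0.0987]
tcp_rot: [-3.137, 0.665, 1.444]
ft_force: [-1.0, 1.0, -0.9]
width: 0.0166
gripper_force: 98.0
unit: F/30mm: 10mm along f = [-0.043 -0.331]  n: [ 0.331 -0.043]
foot station mm -12.9 21.2 23.2 force f,n,z -0.9 -1.2 -0.9 t 11.55
```

```bash
python3 -m handwheel '[[0,0,0,-0.022,-0.2,0,10],[0,0,0,-0.045,-0.4,0,10],[0,0,0,-0.068,-0.6,0,10],[0,0,0,-0.09,-0.75,0,10],[0,0,0,-0.102,-0.9,0,10]]'
python3 -c "from h import *; where()"
```

```text
clock: 12.05
tool_pos: [0.4923, 0.0723, 0.0988]
tcp_rot: [-3.138, 0.665, 1.444]
ft_force: [-1.1, 1.5, -1.3]
width: 0.0168
gripper_force: 98.1
unit: F/30mm: 10mm along f = [-0.043 -0.331]  n: [ 0.331 -0.043]
foot station mm 14.1 21.7 23.3 force f,n,z -1.3 -1.3 -1.3 t 12.05
```

```bash
python3 -m handwheel '[[0,0,0,-0.013,-0.1,0,10],[0,0,0,-0.026,-0.2,0,10],[0,0,0,-0.039,-0.3,0,10],[0,0,0,-0.052,-0.4,0,10]]'
python3 -c "from h import *; where()"
python3 -m handwheel '[[0,0,0,-0.006,-0.05,0,10],[0,0,0,-0.012,-0.1,0,10]]'
python3 -c "from h import *; where()"
```

```text
clock: 12.45
tool_pos: [0.4909, 0.0606, 0.0988]
tcp_rot: [-3.138, 0.665, 1.444]
ft_force: [-0.3, 1.7, -0.1]
width: 0.0166
gripper_force: 98.1
unit: F/30mm: 10mm along f = [-0.043 -0.331]  n: [ 0.331 -0.043]
foot station mm 26.0 21.7 23.3 force f,n,z -1.7 -0.5 -0.1 t 12.45
clock: 12.65
tool_pos: [0.4905, 0.0576, 0.0988]
tcp_rot: [-3.138, 0.665, 1.444]
ft_force: [-0.3, 1.5, -0.6]
width: 0.0167
gripper_force: 98.1
unit: F/30mm: 10mm along f = [-0.043 -0.331]  n: [ 0.331 -0.043]
foot station mm 28.9 21.8 23.3 force f,n,z -1.4 -0.5 -0.6 t 12.65
```

```bash
python3 -m handwheel '[[0,0,0,-0.006,-0.05,0,10],[0,0,0,-0.012,-0.1,0,10]]'
python3 -c "from h import *; where()"
```

```text
clock: 12.85
tool_pos: [0.4901, 0.0547, 0.0988]
tcp_rot: [-3.138, 0.665, 1.444]
ft_force: [-0.4, 1.4, -0.9]
width: 0.0161
gripper_force: 98.1
unit: F/30mm: 10mm along f = [-0.043 -0.331]  n: [ 0.331 -0.043]
foot station mm 31.9 21.8 23.2 force f,n,z -1.3 -0.6 -0.9 t 12.85
```

```bash
python3 -m handwheel '[[0,0,0,-0.006,-0.05,0,10],[0,0,0,-0.012,-0.1,0,10]]'
python3 -c "from h import *; where()"
```

```text
clock: 13.05
tool_pos: [0.4902, 0.0534, 0.0991]
tcp_rot: [-3.139, 0.661, 1.444]
ft_force: [-1.0, 11.6, 5.0]
width: 0.0163
gripper_force: 99.2
unit: F/30mm: 10mm along f = [-0.043 -0.331]  n: [ 0.331 -0.043]
foot station mm 32.8 22.1 23.3 force f,n,z -11.4 -2.5 5.0 t 13.05
```

```bash
python3 -m handwheel '[[0,0,0,-0.005,-0.04,0,10],[0,0,0,-0.01,-0.07,0,10]]'
python3 -c "from h import *; where()"
```

```text
clock: 13.25
tool_pos: [0.4902, 0.0528, 0.0996]
tcp_rot: [-3.14, 0.658, 1.444]
ft_force: [-1.4, 14.6, 5.9]
width: 0.0165
gripper_force: 99.7
unit: F/30mm: 10mm along f = [-0.043 -0.331]  n: [ 0.331 -0.043]
foot station mm 33.2 22.2 23.6 force f,n,z -14.3 -3.3 5.9 t 13.25
```

```bash
python3 -m handwheel '[[0,0,0,0.015,0.12,0,10],[0,0,0,0.05,0.4,0,10],[0,0,0,0.15,1.2,0,10],[0,0,0,0.33,2.5,0,10],[0,0,0,0.52,4,0,10]]'
python3 - <<'E'
from h import *
where()
c=capture("scene"); d=capture("top"); pickle.dump((c,d),open("home.pkl","wb"))
a=cv2.resize(c["image"][130:230,310:430],None,fx=4,fy=4,interpolation=cv2.INTER_CUBIC); b=cv2.resize(d["image"][205:265,340:420],None,fx=4,fy=4,interpolation=cv2.INTER_CUBIC)
im=np.zeros((400,800,3),np.uint8);im[:,:480]=a;im[:240,480:]=b; cv2.imwrite("pics/home.png",im[:,:,::-1])
YS=-94; Rg,u=goalR(YS); foot=np.array([.474,.305,.022])
for up in(.12,): rel(foot+u*(LEN+.1)+[0,0,.03],Rg)
E
```

```text
clock: 13.75
tool_pos: [0.5051, 0.1695, 0.0988]
tcp_rot: [-3.138, 0.667, 1.442]
ft_force: [1.6, 0.4, 0.3]
width: 0.0167
gripper_force: 98.0
unit: F/30mm: 10mm along f = [-0.043 -0.331]  n: [ 0.331 -0.043]
foot station mm -83.7 21.7 23.4 force f,n,z -0.6 1.6 0.3 t 13.75
rv(8deg) [ 0.01 -0.02  0.39] shift(30mm) [-0.78  8.39  3.63]
```

View pics/home.png

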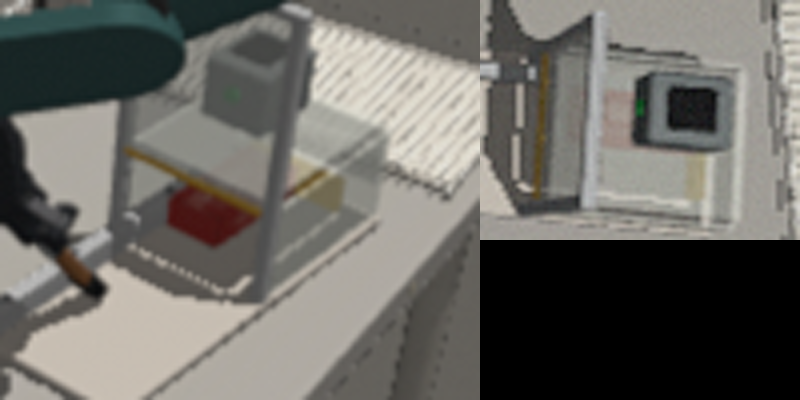

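The carton is inside the tunnel, against the fence side and up to the stop (scene crop (210,215)). Lifting and returning to the stand.

```bash
python3 -m handwheel '[[0,0,0,0.05,0.4,0.8,10],[0,0,0,0,0.9,1.9,10],[0,0,0.1,-0.1,1.8,2.8,10],[0,0,0.2,-0.25,3,3.5,10],[0,0,0.3,-0.4,4.4,3.65,10]]'
python3 -m handwheel '[[0,0,0,-0.1,1.3,0,10],[0,0,0.05,-0.25,2.6,0,10],[0,0,0.09,-0.35,3.6,0,10],[0,0,0.09,-0.38,3.99,0,10],[0,0,0.09,-0.38,3.99,0,10]]'
python3 - <<'E'
from h import *
np.set_printoptions(precision=4,suppress=True)
Rg=R.from_euler("xyz",[-3.141,.660,1.506]).as_matrix(); u=-Rg[:,2]; G=np.array([.4777,.3646,.0982])
rel(G+u*.1,Rg); print("u",u/.03)
s=state(); R0=R.from_euler("xyz",s["tcp_rot"]).as_matrix(); z=R0[:,2]; p=s["tool_pos"]
ps_=("scene","top")
for n in ps_:
    q=capture(n)
    v,uu=np.mgrid[0:420,0:560]; P=w(q,np.c_[uu.ravel(),v.ravel()]); col=q["image"].reshape(-1,3).astype(int)
    r=(P-p)@R0; Q=r[(abs(r[:,0])<.03)&(abs(r[:,1])<.03)&(r[:,2]>.012)&(r[:,2]<.115)&(col[:,2]<col[:,0]+30)]
    print(n,len(Q),np.percentile(Q[:,2],[90,98,100]))
    for a in np.arange(.015,.1,.02):
        m=Q[(Q[:,2]>a)&(Q[:,2]<a+.02)]
        if len(m)>3: print("  z",a,"x med",np.median(m[:,0]),"y",np.percentile(m[:,1],[5,50,95]))
c=pickle.load(open("home.pkl","rb"))[0]; S=lambda p:(p[0]/4+310,p[1]/4+130)
e=edge(c,S((168,222)),S((214,246)),.012,2,chan=(1,-.5,-.5)); print("carton rear bottom",((np.r_[e[0],0]-O)@F*1e3),((np.r_[e[0],0]-O)@N*1e3),np.degrees(np.arctan2(e[1][1],e[1][0]))-YAW)
E
```

```text
clock: 14.35
tool_pos: [0.4941, 0.3016, 0.2121]
tcp_rot: [3.139, 0.663, 1.479]
ft_force: [0.8, 0.3, -0.8]
width: 0.0165
gripper_force: 98.0
clock: 14.85
tool_pos: [0.4813, 0.4224, 0.2067]
tcp_rot: [-3.137, 0.668, 1.501]
ft_force: [0.4, -0.2, -1.2]
width: 0.0166
gripper_force: 98.0
unit: F/30mm: 10mm along f = [-0.043 -0.331]  n: [ 0.331 -0.043]
rv(8deg) [ 0.05 -0.03  0.05] shift(30mm) [ 0.01  0.11 -0.98]
u [ 1.343  20.3931 26.3331]
scene 112 [0.0894 0.0941 0.0965]
  z 0.015 x med -0.0005810329047701183 y [-0.0102 -0.0087 -0.0065]
  z 0.035 x med -0.0009396260643103019 y [-0.0105 -0.009   0.0001]
  z 0.05500000000000001 x med -0.0017018333609977645 y [-0.0116 -0.0089  0.0014]
  z 0.07500000000000001 x med -0.002049960413831333 y [-0.0125 -0.0107 -0.0019]
top 103 [0.0825 0.0896 0.0932]
  z 0.015 x med -0.008399955227951282 y [-0.0069  0.0011  0.0083]
  z 0.035 x med -0.007922382336273369 y [-0.0059  0.0018  0.0103]
  z 0.05500000000000001 x med -0.00882021947610626 y [-0.0071  0.0003  0.0097]
  z 0.07500000000000001 x med -0.01111510584086296 y [-0.0056  0.0021  0.0114]
carton rear bottom 41.511876889695884 22.937208873116923 91.5512
```

```bash
python3 -m handwheel '[[0.03,-0.02,0.03,0,0.1,-0.5,10],[0.05,-0.03,0.05,0.01,0.11,-0.9,10],[0.05,-0.03,0.05,0.01,0.11,-0.98,10],[0.05,-0.03,0.05,0.01,0.11,-0.98,10]]'
python3 - <<'E'
from h import *
Rg=R.from_euler("xyz",[-3.141,.660,1.506]).as_matrix(); u=-Rg[:,2]; G=np.array([.4777,.3646,.0982])
rel(G+u*.1,Rg);rel(G+u*.006,Rg)
E
```

```text
clock: 15.35
tool_pos: [0.4817, 0.4236, 0.1774]
tcp_rot: [-3.14, 0.661, 1.504]
ft_force: [-0.1, -0.3, 0.3]
width: 0.0167
gripper_force: 98.0
unit: F/30mm: 10mm along f = [-0.043 -0.331]  n: [ 0.331 -0.043]
rv(8deg) [ 0.   -0.01  0.02] shift(30mm) [ 0.    0.07 -0.01]
rv(8deg) [ 0.   -0.01  0.02] shift(30mm) [-0.13 -1.85 -2.48]
```

```bash
python3 -m handwheel '[[0,-0.01,0.02,-0.02,-0.25,-0.4,10],[0,-0.01,0.02,-0.05,-0.67,-0.95,10],[0,-0.01,0.02,-0.08,-1.1,-1.5,10],[0,-0.01,0.02,-0.11,-1.5,-2,10],[0,-0.01,0.02,-0.13,-1.86,-2.46,10]]'
python3 - <<'E'
from h import *
Rg=R.from_euler("xyz",[-3.141,.660,1.506]).as_matrix(); u=-Rg[:,2]; G=np.array([.4777,.3646,.0982])
rel(G+u*.002,Rg)
E
```

```text
clock: 15.85
tool_pos: [0.4781, 0.3681, 0.1049]
tcp_rot: [3.139, 0.658, 1.504]
ft_force: [0.6, -0.4, -1.0]
width: 0.0171
gripper_force: 98.0
unit: F/30mm: 10mm along f = [-0.043 -0.331]  n: [ 0.331 -0.043]
rv(8deg) [-0.01  0.02  0.  ] shift(30mm) [-0.01 -0.07 -0.17]
```

```bash
python3 -m handwheel '[[0,0,0,-0.01,-0.04,-0.09,10],[0,0,0,-0.01,-0.08,-0.17,10],[0,0,0,-0.01,-0.08,-0.17,10]]'
python3 -c "from h import *; print(state()['tool_pos'])"
```

```text
clock: 16.15
tool_pos: [0.478, 0.3667, 0.1007]
tcp_rot: [3.138, 0.657, 1.504]
ft_force: [-0.7, -0.2, -0.4]
width: 0.0165
gripper_force: 98.0
unit: F/30mm: 10mm along f = [-0.043 -0.331]  n: [ 0.331 -0.043]
[0.47800815 0.36672695 0.1006915 ]
```

```bash
python3 -m handwheel '[[0,0,0,0,-0.04,-0.06,10],[0,0,0,0,-0.05,-0.07,10],[0,0,0,0,-0.05,-0.07,18],[0,0,0,0,-0.05,-0.07,24],[0,0,0,0,-0.05,-0.07,30]]'
python3 -m handwheel '[[0,0,0,0,0,0,40],[0,0,0,0,0,0,40],[0,0,0,0.03,0.4,0.53,50],[0,0,0,0.07,1,1.31,60],[0,0,0,0.12,1.85,2.4,60]]'
python3 -m handwheel '[[0,0,0,0,0.5,0.7,60],[0,0,0,0,1.3,1.8,60],[0,0,0,-0.5,2,2.6,60],[0,0,0,-1.3,2.4,3,60],[0,0,0,-2,2.6,3,60]]'
python3 - <<'E'
from h import *
c=capture("scene"); d=capture("top")
a=cv2.resize(c["image"][140:270,260:440],None,fx=3,fy=3,interpolation=cv2.INTER_CUBIC); b=cv2.resize(d["image"][210:265,240:300],None,fx=4,fy=4,interpolation=cv2.INTER_CUBIC)
im=np.zeros((390,780,3),np.uint8);im[:,:540]=a;im[:220,540:]=b; cv2.imwrite("pics/fin.png",im[:,:,::-1])
for n in("scene","top"): print([(o["uv"],round(o["score"],2)) for o in tip_of(n,"stick_grip")],[(o["uv"],round(o["score"],2)) for o in tip_of(n,"stick")])
E
```

```text
clock: 16.65
tool_pos: [0.4778, 0.3652, 0.0979]
tcp_rot: [3.139, 0.657, 1.505]
ft_force: [-0.2, 0.3, 0.9]
width: 0.0298
gripper_force: 0.0
clock: 17.15
tool_pos: [0.481, 0.4196, 0.1689]
tcp_rot: [-3.14, 0.662, 1.506]
ft_force: [0.7, -0.1, -0.6]
width: 0.0602
gripper_force: 0.0
clock: 17.65
tool_pos: [0.4207, 0.4999, 0.262]
tcp_rot: [3.136, 0.654, 1.503]
ft_force: [0.2, 0.1, -0.6]
width: 0.06
gripper_force: 0.0
unit: F/30mm: 10mm along f = [-0.043 -0.331]  n: [ 0.331 -0.043]
[([286.6, 227.6], 0.53)] [([299.1, 239.8], 0.61)]
[([254.1, 237.1], 0.62), ([308.4, 186.5], 0.62)] [([272.8, 236.5], 0.7)]
```

View pics/fin.png

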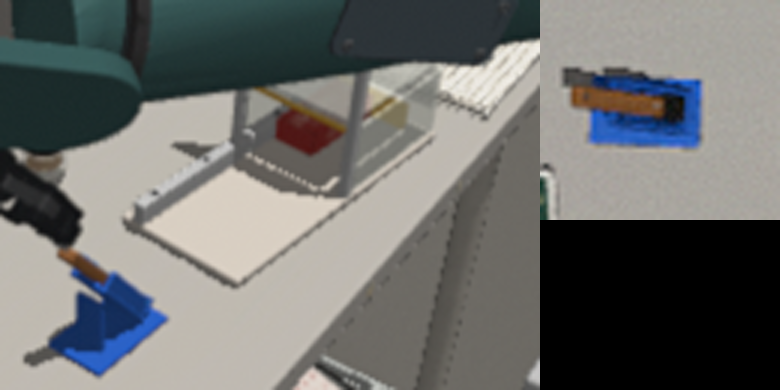

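The stick sits in its stand as at the start (top crop (625,100), scene crop (85,265)). The carton is home in the tunnel and the arm is clear, so I hand in.

```bash
python3 -m handwheel '[[0,0,0,0,0,0,60],[0,0,0,0,0,0,60]]'; python3 -c "from cell import job_done; print(job_done())"
```

```text
clock: 18.15
tool_pos: [0.4222, 0.4978, 0.2594]
tcp_rot: [3.14, 0.659, 1.503]
ft_force: [0.0, -0.6, 0.9]
width: 0.06
gripper_force: 0.0
the job is handed in; nothing more can be done
None
```

Job handed in at about 18 s: I squared the carton to the fence, fed it in with the leaning stick until it met the yellow stop (about 14 N peak measured at the wrist), and put the stick back in its blue stand; the camera checks show it flush to within about 2°, and `job_done()` returned no verdict.

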